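# Set the pressure knob and slide its lock home

### The arm

A 6-joint arm with a two-finger parallel gripper is mounted at the origin on a cart in front of the work surface, level with it; the furniture and walls round the work are solid. World frame = base frame: x ahead of the robot, y to its left, z up, the work surface at z = 0. Lengths are in m, angles in degrees, forces in N, time in s.
With the tool pointing down it reaches from about 0.325 to 0.85 m from the base axis. Payload 15.5 kg.
Tool frame: the origin (TCP) lies at the very end of the fingers, on their centre line; the grasp point (between the pads) lies arm.grip_depth behind it (arm.grip_depth is the distance from the TCP to the grasp point, in m); z points along the fingers, y is the direction in which the jaws open and shut (so a half turn about z gives the same grasp; the last joint's range is limited). The gripper opens to 91 mm and grips with 3 to 60 N. Pads are 32 mm wide; open, the fingers measure 118 mm over their backs; the gripper's body (76 mm by 178 mm) begins 60 mm behind the grasp point.
Start: joints at [67.58, 28.281, 77.091, -0, 74.628, -5.472], TCP at [0.182, 0.598, 0.214] pointing down, gripper open.
Joint ranges: [-166.48, 166.48], [-47.26, 123.95], [12.59, 153.08], [-70.14, 250.14], [6.76, 159.57], [-176.63, 176.63]. Speed limits (degrees/s): [108.29, 108.29, 147.25, 172.46, 172.46, 172.46].

### API

Orientations are given as a 3x3 rotation matrix whose columns are the frame's x, y, z axes.
In Python, from rig import arm gives the robot as it stands. Calls block until the motion is done:
- arm.move_to(position, orientation): joint-space move of the TCP to a pose.
- arm.move_l(position, orientation=None, feed=0.15): straight line of the TCP; orientation=None keeps the orientation; feed is the mean speed in m/s.
- arm.move_joints(angles): joint-space move.
- arm.grip(opening): finger opening in m; the grip force is fixed at half the most; returns when the fingers have stopped.
- arm.sleep(seconds).
- arm.solve_ik(position, orientation): joint angles nearest the present ones, or None.
- arm.snapshot(name): name is "scene" or "side" or "wrist"; returns the picture (480x640x3 uint8, red, green, blue); there is no depth.
- arm.get_calibration(name): a dict with "intrinsics" (3x3 intrinsics, pixels), "cam_to_world" (4x4, takes a point from camera to world coordinates). Camera axes: x right, y down, z forward; pixel columns grow to the right and rows downward; lengths in m; the calibration is good to about 2 mm. A picture is of the moment at which its call begins: read the wrist's pose just before it. get_calibration takes no time and is no camera call; for the wrist camera it gives the pose at the moment of the call.
A pose or a line that the arm cannot do raises arm.Unreachable and nothing moves.
- arm.sign_off(): hands the job in, once; it reports no verdict.
Readings, each from a call of its own:
- arm.current_t(): time.
- arm.current_joint_positions(): joint angles.
- arm.current_dq(): joint speeds.
- arm.current_tau(): joint torques, N m.
- arm.current_ee_pos(): TCP position.
- arm.current_tool_rot(): TCP orientation.
- arm.current_force(): force on the tool from outside, world axes, zero at the start.
- arm.current_torque(): the same for the moment, N m.
- arm.current_width(): finger opening in m.
Only numpy, scipy, OpenCV 4.12 (cv2) and the standard library are available. Lean on these libraries where they do the work, as an engineer would, in place of code of your own. Each camera call takes 0.05 s, during which the arm holds its last target. There are 200 camera calls.

### The job

Turn the black pressure knob on the regulator panel clockwise until its orange pointer is at the green mark. Then take the red lock fork out of its blue park dock and slide it, tines first, under the panel's grey portal and over the knob, fully home with both tines against the two steel stop pins, and leave it lying there. Do not knock over the reagent bottle or the beaker.

Things in the scene. Friction and masses are not known exactly. Their poses are not given: they have to be found in the camera images.
- regulator: Aluminium regulator panel fixed on the bench, deck 110 mm wide (y) from x = -180 to +85 mm, top at z = 30 mm. Origin on the bench below the knob's axis; z up; +x is the way the lock slides home and where the green mark lies as seen from the knob.
- portal (a point): Centre of the grey portal's opening at deck height (30 mm over the bench), at x = -80 mm of the panel; axes as the panel's. The portal covers x = -100 to -60 mm of the panel: opening 50 mm wide, 23 mm high; roof top 31 mm over the deck, 78 mm wide. Cheeks 18 mm high flare the mouth to 60 mm at x = -119 mm.
- green_mark (a point): Green mark, a stripe 24 x 10 mm on the deck, centre 47 mm from the knob's axis. On either side of it stand the two steel stop pins: 10 mm diameter, 18 mm high, at x = +39, y = +-18 mm of the panel.
- pressure_knob (a joint): Angle of the pressure knob (rad), growing as the knob turns clockwise seen from above; range 0 to 2.4. At 1.6 the orange pointer is at the green mark and the bar lies along the panel's x axis.
- knob_grip (a point): Grip point on the axis of the pressure knob, 62 mm above the bench, turning with the knob; x points along the bar to the end with the orange pointer. The knob is an upright black bar 56 mm long (x), 12 mm wide (y), from 1 to 45 mm above the deck (top 75 mm above the bench); grip it across its width.
- lock_slide: Loose red lock fork, 180 x 46 x 18 mm, 120 g, lying flat. Origin: centre of its underside; +x towards the tines. Solid plate 46 mm wide from x = -90 (tail) to +22 mm, then two tines with a 26 mm gap for the knob's bar. It balances at x = -15 mm. Fully home its origin is at x = -56, y = 0, z = +30 mm of the panel.
- lock_tail (a point): Middle of the lock's tail end, at half its height (lock x = -90 mm). In the dock the tail is covered to about lock x = -37 mm, so only the front can be gripped there. Home, only the tail (lock x = -44 to -90 mm, black ribs) is behind the portal: it must be gripped again there, or pushed, to get home.
- lock_tips (a point): Point midway between the tips of the lock's two tines, at half height (lock x = +90 mm). Each tine is 10 mm wide, 68 mm long, 18 mm high, with a round tip; their centres are 36 mm apart.
- lock_dock: Blue park dock fixed on the bench, a low bridge 78 mm wide and 29 mm high over the lock's tail, closed at the back. Origin on the bench below the bridge; +x points out of its mouth, at x = +27 mm; opening 50 mm wide, 21 mm high. Draw the lock out along +x at least 55 mm before lifting.
- reagent_bottle: Bystander: brown reagent bottle with a blue cap, 56 mm diameter, 112 mm high, standing loose; origin at the centre of its underside.
- beaker_50: Bystander: small glass beaker, 45 mm diameter, 56 mm high, standing loose; origin at the centre of its underside.

How it is judged:
By the outcome, as a careful person would: the job done as asked, in the order asked, and still so for the second after the job is handed in, with the robot touching nothing.
It also fails if it takes over 64 s, if anything falls off the work surface, if the arm or the gripper's body presses on something with over 40 N, if the wrist force passes 120 N, or if a joint passes its speed limit or range.

## Working session

There is one attempt and no reset: what is moved stays moved. The work goes in short steps, each a Python script; the robot and the scene stay as the last script left them, time stands still between calls to the robot, and variables do not carry over. Pictures are saved under pics/ and viewed, on a budget of 10 in all, crops included, one or two more only if the job needs it, and the job is handed in when it is done.

```bash
mkdir -p pics; ls
python3 - <<'E'
from rig import arm
import cv2, numpy as np
a=arm.snapshot("scene");b=arm.snapshot("side")
cv2.imwrite("pics/scene0.png",a[:,:,::-1]);cv2.imwrite("pics/side0.png",b[:,:,::-1])
for n in("scene","side","wrist"):
    c=arm.get_calibration(n);print(n,np.round(c["intrinsics"],1).tolist(),np.round(c["cam_to_world"],3).tolist())
print(arm.grip_depth,arm.current_t(),arm.current_width())
E
```

```text
pics
scene [[433.5, 0.0, 316.6], [0.0, 433.5, 234.4], [0.0, 0.0, 1.0]] [[0.863, -0.39, 0.322, 0.249], [-0.505, -0.674, 0.538, -0.44], [0.007, -0.627, -0.779, 0.813], [0.0, 0.0, 0.0, 1.0]]
side [[477.0, 0.0, 317.6], [0.0, 477.0, 242.7], [0.0, 0.0, 1.0]] [[0.662, -0.602, 0.446, 0.07], [-0.749, -0.538, 0.386, -0.36], [0.007, -0.59, -0.807, 0.963], [0.0, 0.0, 0.0, 1.0]]
wrist [[367.7, 0.0, 324.0], [0.0, 367.7, 241.6], [0.0, 0.0, 1.0]] [[0.292, 0.918, 0.27, 0.106], [0.956, -0.28, -0.083, 0.621], [-0.001, 0.282, -0.959, 0.384], [0.0, 0.0, 0.0, 1.0]]
0.0188 0.1 0.09120923051951912
```

View pics/scene0.png

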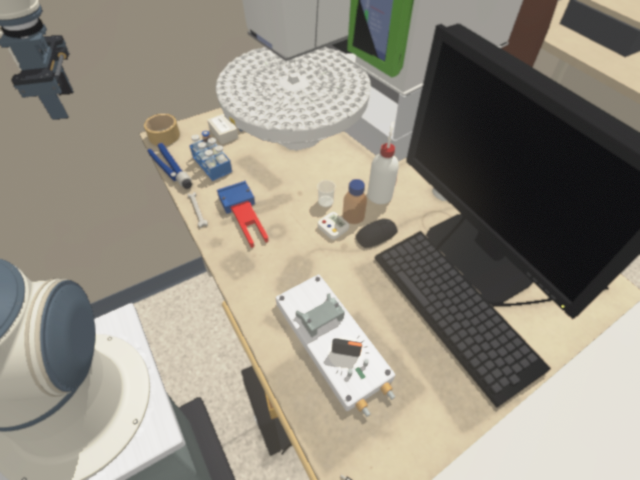

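View pics/side0.png

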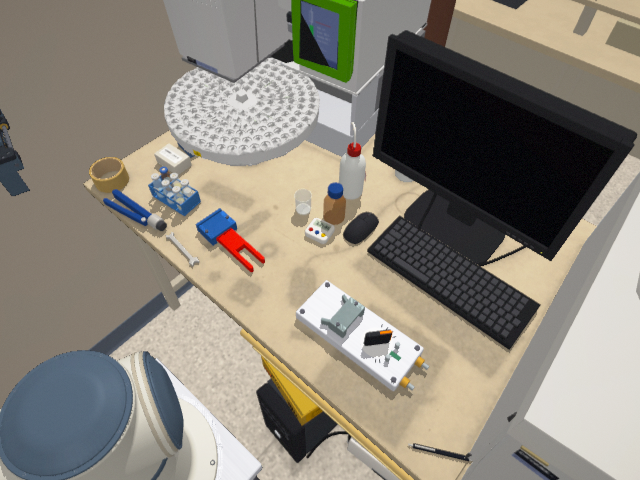

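The scene view shows the panel at about (335,340), with the portal at (320,315), the knob at (347,348) and the green mark at (361,372). The lock's tines are at (250,225), the dock at (236,197), the bottle at (356,200) and the beaker at (326,193). The side view agrees: panel (360,335), lock (240,248). Next I turn these pixels into coarse positions.

```bash
cat > h.py <<'E'
import numpy as np, cv2
def ray(c,uv):
    K=c["intrinsics"];T=np.array(c["cam_to_world"])
    uv=np.atleast_2d(uv).astype(float)
    d=np.c_[uv,np.ones(len(uv))]@np.linalg.inv(K).T@T[:3,:3].T
    return T[:3,3],d
def plane(c,uv,z):
    o,d=ray(c,uv);s=(z-o[2])/d[:,2];return o+s[:,None]*d
def tri(c1,p1,c2,p2):
    o1,d1=ray(c1,p1);o2,d2=ray(c2,p2);d1=d1[0];d2=d2[0]
    s=np.linalg.lstsq(np.c_[d1,-d2],o2-o1,rcond=None)[0]
    a=o1+s[0]*d1;b=o2+s[1]*d2;return (a+b)/2,np.linalg.norm(a-b)
def mask(rgb,name):
    h=cv2.cvtColor(rgb,cv2.COLOR_RGB2HSV);H,S,V=[h[...,i].astype(int) for i in range(3)]
    m={"red":((H<6)|(H>174))&(S>170)&(V>110),"orange":(H>=7)&(H<20)&(S>180)&(V>150),
     "green":(H>60)&(H<90)&(S>100)&(V>50),"blue":(H>103)&(H<122)&(S>150)&(V>60),
     "black":V<50,"white":(S<25)&(V>185)}[name]
    return m.astype(np.uint8)*255
def blobs(m,amin=15):
    n,l,s,c=cv2.connectedComponentsWithStats(m)
    return sorted([(int(s[i,4]),np.round(c[i],1).tolist(),s[i,:4].tolist(),i) for i in range(1,n) if s[i,4]>=amin],reverse=True),l
def down(yaw):  # tool z down, tool y (jaw) direction at yaw
    c,s=np.cos(yaw),np.sin(yaw);y=np.array([c,s,0]);z=np.array([0,0,-1.]);return np.c_[np.cross(y,z),y,z]
E
python3 - <<'E'
from h import *; from rig import arm
for n in("scene","side"):
    im=cv2.imread(f"pics/{n}0.png")[:,:,::-1].copy();c=arm.get_calibration(n)
    print(n)
    for k,z in(("red",.018),("orange",.06),("green",.03),("blue",.029)):
        print(k,[(b[0],b[1],np.round(plane(c,b[1],z)[0,:2],3).tolist()) for b in blobs(mask(im,k))[0][:5]])
S,D=arm.get_calibration("scene"),arm.get_calibration("side")
print("deck",np.round(plane(S,[(318,277),(277,297),(350,408),(392,372)],.03),3).tolist())
print("deck",np.round(plane(D,[(327,283),(297,313),(407,387),(422,347)],.03),3).tolist())
print("bottle cap",tri(S,(356,187),D,(336,190)),"beaker",plane(S,(325,205),0),plane(D,(302,212),0))
print(arm.current_tool_rot().round(3).tolist())
E
```

```text
scene
red [(312, [243.7, 214.5], [0.455, 0.253])]
orange []
green [(17, [365.8, 14.2], [1.302, 0.964])]
blue [(27, [172.8, 163.3], [0.364, 0.504])]
side
red [(731, [238.0, 247.0], [0.454, 0.228]), (110, [354.0, 149.0], [0.912, 0.235])]
orange [(31, [385.2, 331.8], [0.492, -0.183])]
green [(37, [394.6, 355.4], [0.476, -0.224]), (37, [311.4, 29.0], [1.286, 0.735])]
blue [(704, [215.3, 225.4], [0.457, 0.312]), (560, [127.9, 207.3], [0.348, 0.523]), (377, [179.7, 201.8], [0.448, 0.439]), (183, [335.3, 190.5], [0.746, 0.165]), (15, [163.6, 170.7], [0.49, 0.56])]
deck [[0.516, -0.002, 0.03], [0.417, -0.002, 0.03], [0.426, -0.266, 0.03], [0.528, -0.25, 0.03]]
deck [[0.515, -0.005, 0.03], [0.414, -0.006, 0.03], [0.438, -0.281, 0.03], [0.529, -0.255, 0.03]]
bottle cap (array([0.68291305, 0.11438272, 0.1186825 ]), np.float64(0.0006128105885335753)) beaker [[0.65231164 0.19441091 0.        ]] [[0.65035259 0.19758725 0.        ]]
[[-0.957, 0.291, -0.0], [0.291, 0.957, -0.001], [0.0, -0.001, -1.0]]
```

Run:
```python
from h import *; from rig import arm
import pickle
for n,p in(("lock",(.46,.22,.19)),("panel",(.475,-.12,.19))):
    best=None
    for yaw in(0,np.pi):
        q=arm.solve_ik(p,down(yaw))
        if q is not None: print(n,yaw,np.round(q,1))
    arm.move_to(p,down(0) if True else 0); arm.sleep(.2)
    c=arm.get_calibration("wrist");im=arm.snapshot("wrist")
    cv2.imwrite(f"pics/{n}1.png",im[:,:,::-1]);pickle.dump(c,open(f"{n}1.pkl","wb"))
    print(arm.current_t())
a=cv2.imread("pics/lock1.png");b=cv2.imread("pics/panel1.png")
```

```text
lock 0 [18.8 20.7 94.9 -0.  64.4 18.8]
lock 3.141592653589793 [  18.8   20.7   94.9   -0.    64.4 -161.2]
2.0667
panel 0 [-21.2  19.1  97.5  -0.   63.4 -21.2]
panel 3.141592653589793 [-21.2  19.1  97.5  -0.   63.4 158.8]
3.6
```

View pics/lock1.png

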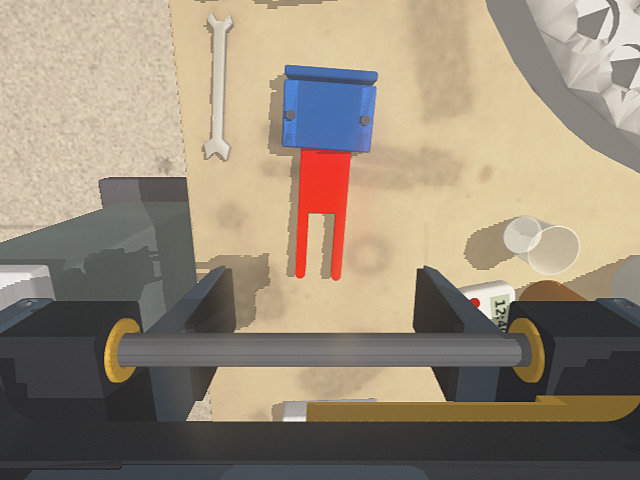

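View pics/panel1.png

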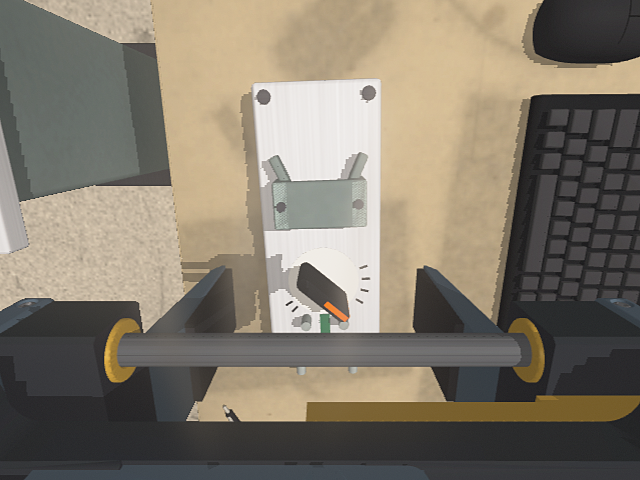

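The lock view shows the dock bridge at (285–377, 80–152), the red plate from (302,150) to (350,213), and the tine tips at (300,278) and (336,278). The panel view shows the deck's far edge from (254,81) to (381,79), the portal at (320,205), the knob at about (322,292) with its orange end at (337,312), and the green mark at (325,323). The pointer has to turn clockwise by roughly 40°. I'll fit the edges and zoom in on the knob.

```bash
cat > fit.py <<'E'
from h import *; import pickle
b=cv2.imread("pics/panel1.png");im=b[:,:,::-1].copy();c=pickle.load(open("panel1.pkl","rb"))
bl,l=blobs(mask(im,"white"),500);print(bl[:3])
i=[x for x in bl if 250<x[1][0]<390][0][3];w=l==i
L=[];R=[]
for v in range(100,300,4):
    u=np.where(w[v])[0];L.append((u[0],v+.5));R.append((u[-1]+1,v+.5))
T=[(u+.5,np.where(w[:,u])[0][0]) for u in range(262,374,4)]
def line(p):
    P=plane(c,np.array(p)-.5,.03)[:,:2];vx,vy,x,y=cv2.fitLine(P.astype(np.float32),cv2.DIST_HUBER,0,.001,.001).ravel();
    d=np.array([vx,vy]);d*=-np.sign(d[1]) if abs(d[1])>.5 else np.sign(d[0]);n=np.array([-d[1],d[0]])
    return d,np.array([x,y]),np.abs((P-[x,y])@n).max()
l1,r1,t1=line(L),line(R),line(T)
for k in(l1,r1,t1):print(np.degrees(np.arctan2(k[0][1],k[0][0])).round(2),k[1].round(4),round(float(k[2]),4))
ex=l1[0]+r1[0];ex/=np.linalg.norm(ex);ey=np.array([-ex[1],ex[0]])
print("width",(l1[1]-r1[1])@ey)
O=ey*((l1[1]+r1[1])@ey)/2+ex*(t1[1]@ex+.18)
yaw=np.arctan2(ex[1],ex[0]);print("panel O",O.round(4),"yaw",np.degrees(yaw).round(2))
for k,z in(("green",.03),("orange",.075)):
    for q in blobs(mask(im,k))[0][:3]:
        p=plane(c,q[1],z)[0,:2]-O;print(k,q[0],q[1],"panel xy",(p@ex).round(4),(p@ey).round(4))
pickle.dump((O,yaw),open("panel.pkl","wb"))
# lock
a=cv2.imread("pics/lock1.png")[:,:,::-1].copy();ca=pickle.load(open("lock1.pkl","rb"))
bl,l=blobs(mask(a,"red"),500);m=(l==bl[0][3]);L=[];R=[]
print(bl[:2])
for v in range(156,268,3):
    u=np.where(m[v])[0];L.append((u[0]-.5,v));R.append((u[-1]+.5,v))
for nm,z in(("top",.018),):
    PL=plane(ca,L,z)[:,:2];PR=plane(ca,R,z)[:,:2]
    print("width rows",np.linalg.norm(PL-PR,axis=1)[::6].round(4))
    M=(PL+PR)/2;vx,vy,x,y=cv2.fitLine(M.astype(np.float32),cv2.DIST_HUBER,0,.001,.001).ravel()
    d=np.array([vx,vy]);d*=-np.sign(vy);print("axis",np.degrees(np.arctan2(d[1],d[0])),M[::8].round(4).tolist())
    V,U=np.where(m);P=plane(ca,np.c_[U,V],z)[:,:2];s=(P-[x,y])@d
    print("tip extents",s.max(),"tips at",np.array([x,y])+d*s.max(),"vis back",np.array([x,y])+d*s.min())
z=cv2.resize(b[240:340,262:390],None,fx=6,fy=6,interpolation=cv2.INTER_CUBIC);cv2.imwrite("pics/knobz.png",z)
E
python3 fit.py
```

```text
[(18644, [327.5, 180.5], [252, 78, 129, 255], 1), (1405, [290.5, 313.4], [270, 289, 58, 44], 30)]
-64.24 [ 0.4404 -0.0913] 0.0602
-88.03 [ 0.5262 -0.0913] 0.0006
1.95 [0.4701 0.0031] 0.0004
width -0.08327812
panel O [ 0.5037 -0.174 ] yaw -76.13
orange 90 [331.7, 308.5] panel xy 0.0037 -0.0227
[(4336, [322.2, 199.8], [295, 148, 56, 133], 1)]
width rows [0.0445 0.0452 0.0448 0.0445 0.0442 0.0448 0.0445]
axis -93.71292 [[0.4614, 0.2807], [0.4601, 0.259], [0.4591, 0.2366], [0.4572, 0.2132], [0.4552, 0.189]]
tip extents 0.06800128470565146 tips at [0.45378107 0.16068103] vis back [0.46194059 0.28641791]
```

View pics/knobz.png

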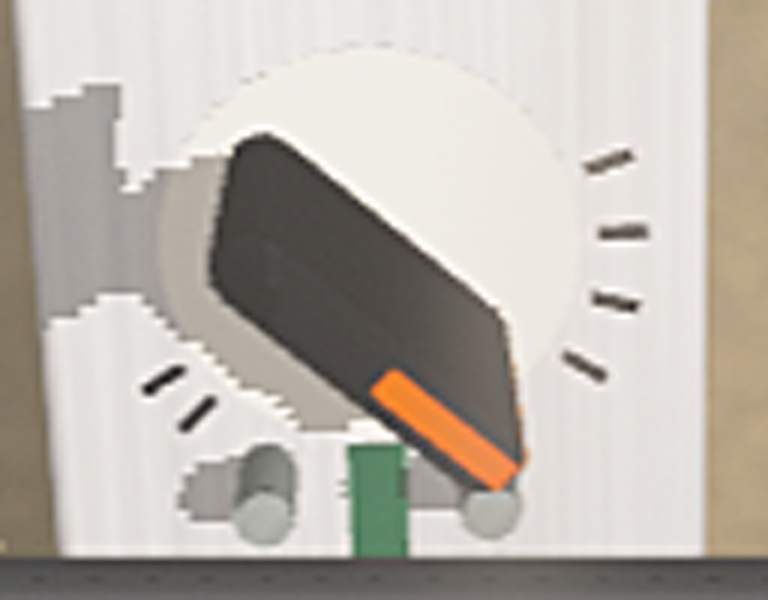

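The zoom shows the bar with an orange strip on its top centreline, its tip near the right pin and the green mark to its left. A shadow spoiled my left-edge fit, but the right edge (-88.03°) and the far edge (1.95°) agree with each other. I'll refit on clean rows, get the pointer angle, then turn the knob with the tool flipped half a turn. The look after it then shows the panel from the opposite side, which cancels any wrist-camera bias.

```bash
cat > fit2.py <<'E'
from h import *; import pickle
def mid(c,w,rows,z):
    P=[];W=[]
    for v in rows:
        u=np.where(w[v])[0];a,b=plane(c,[(u[0]-.5,v),(u[-1]+.5,v)],z)[:,:2];P.append((a+b)/2);W.append(np.linalg.norm(a-b))
    return np.array(P),np.array(W)
def fit(P):
    vx,vy,x,y=cv2.fitLine(np.float32(P),cv2.DIST_HUBER,0,.001,.001).ravel();d=np.array([vx,vy])
    return np.array([x,y]),d*(-np.sign(vy))
def ang(d): return np.degrees(np.arctan2(d[1],d[0]))
def pointer(c,im,axis):
    m=mask(im,"orange");m=(blobs(m)[1]==blobs(m)[0][0][3]);V,U=np.where(m);P=plane(c,np.c_[U,V],.075)[:,:2]
    _,d=fit(P); d*=np.sign(d@(P.mean(0)-axis)); return d,P.mean(0),P
E
python3 - <<'E'
from fit2 import *
im=cv2.imread("pics/panel1.png")[:,:,::-1].copy();c=pickle.load(open("panel1.pkl","rb"))
bl,l=blobs(mask(im,"white"),500);w=l==bl[0][3]
P,W=mid(c,w,range(110,245,4),.03);x0,d=fit(P);print("width",W.min(),W.max(),"yaw",ang(d))
T=plane(c,[(u,np.where(w[:,u])[0][0]-.5) for u in range(262,374,4)],.03)[:,:2]
yaw=np.radians(-88.04 if abs(ang(d)+88.04)<.5 else ang(d));ex=np.array([np.cos(yaw),np.sin(yaw)]);ey=np.array([-ex[1],ex[0]])
O=ey*(x0@ey)+ex*(np.median(T@ex)+.18)
# x0 offset along slightly different yaw is negligible
O=O;print("O",O)
dp,cp,PP=pointer(c,im,O);print("pointer",ang(dp),"mean rel",(cp-O)@ex,(cp-O)@ey,"dir from axis",ang(cp-O),"perp off",np.cross(dp,cp-O), "max r",((PP-O)@dp).max())
r=mask(im,"green");V,U=np.where(r[300:335,310:340]);print(len(U))
G=plane(c,np.c_[U+310,V+300],.03)[:,:2]-O if len(U) else None
if G is not None: print("green",(G@ex).min(),(G@ey).mean())
pickle.dump((O,yaw,dp),open("panel.pkl","wb"))
E
```

```text
width 0.014539191783839372 0.10806111105409451 yaw -59.464314
O [ 0.54345938 -0.16234278]
pointer 136.13284 mean rel -0.01311529400053786 -0.06296708215352587 dir from axis -161.23011485759628 perp off 0.05712203969204456 max r 0.03724063315997343
6
green 0.019140866543673658 -0.09325361750663967<stdin>:10: DeprecationWarning: Arrays of 2-dimensional vectors are deprecated. Use arrays of 3-dimensional vectors instead. (deprecated in NumPy 2.0)
```

```bash
cat >> fit2.py <<'E'
def panel(c,im,rows,sgn_end=True):
    h=cv2.cvtColor(im,cv2.COLOR_RGB2HSV);m=((h[...,1]<40)&(h[...,2]>110)).astype(np.uint8)
    m=cv2.morphologyEx(m,cv2.MORPH_CLOSE,np.ones((9,9)));bl,l=blobs(m,3000)
    return m,bl,l
E
python3 - <<'E'
from fit2 import *
im=cv2.imread("pics/panel1.png")[:,:,::-1].copy();c=pickle.load(open("panel1.pkl","rb"))
bl,l=blobs(mask(im,"white"),500);w=l==bl[0][3]
L=[(np.where(w[v])[0][0]-.5,v) for v in range(84,300,4)];R=[(np.where(w[v])[0][-1]+.5,v) for v in range(84,300,4)]
PL=plane(c,L,.03)[:,:2];PR=plane(c,R,.03)[:,:2]
_,d=fit(PR);yaw=np.arctan2(d[1],d[0]);ex=d;ey=np.array([-ex[1],ex[0]])
sr=np.median(PR@ey);sl=PL@ey;good=sl<sl.min()+.002;print("rel left edge",(sl-sr).round(4).tolist())
good=np.abs(sl-sr+.11)<.004;print(good.sum())
T=plane(c,[(u,np.where(w[:,u])[0][0]-.5) for u in range(262,374,4)],.03)[:,:2]
O=ey*((sr+np.median(sl[good]))/2)+ex*(np.median(T@ex)+.18)
print("yaw",ang(d),"width",sr-np.median(sl[good]),"O",O)
dp,cp,PP=pointer(c,im,O);n=np.array([-dp[1],dp[0]])
print("pointer",ang(dp),"dir from axis",ang(cp-O),"perp off",n@(cp-O),"r",((PP-O)@dp).min(),((PP-O)@dp).max())
pickle.dump((O,yaw,dp),open("panel.pkl","wb"))
h=cv2.cvtColor(im,cv2.COLOR_RGB2HSV);print(h[325,325])
E
```

```text
rel left edge [-0.1066, -0.1069, -0.1072, -0.1074, -0.1069, -0.1071, -0.1074, -0.1069, -0.1071, -0.1074, -0.1077, -0.1071, -0.1074, -0.1077, -0.1071, -0.1074, -0.1077, -0.1071, -0.1074, -0.1077, -0.1071, -0.1074, -0.1077, -0.1071, -0.1074, -0.1077, -0.0254, -0.0245, -0.0236, -0.0246, -0.0146, -0.0165, -0.0192, -0.0211, -0.0202, -0.0249, -0.0342, -0.1077, -0.1071, -0.1074, -0.1077, -0.1071, -0.1074, -0.1077, -0.0937, -0.094, -0.0924, -0.0562, -0.0515, -0.0468, -0.0421, -0.0373, -0.0325, -0.0316]
33
yaw -87.98641 width 0.10740318144155936 O [ 0.47543259 -0.17683618]
pointer -43.86715 dir from axis -41.023725202754775 perp off 0.0004687478196196308 r 0.0017594185071864619 0.020209709784721697
[ 68  81 135]
```

```bash
cat > knob.py <<'E'
from fit2 import *; from rig import arm
c=pickle.load(open("panel1.pkl","rb"));O,yaw,dp=pickle.load(open("panel.pkl","rb"))
e=plane(c,[(325.7,303.3),(347,319.7)],.075)[:,:2];print("strip ends",e-O,ang(e[1]-e[0]))
O=O+[0,.001]
a0=np.arctan2(dp[1],dp[0])-np.pi/2;a1=yaw-np.pi/2
print(np.degrees([a0,a1]))
F=lambda:(arm.current_force().round(1).tolist(),round(arm.current_t(),2))
arm.move_to((*O,.13),down(a0));arm.grip(.03);print(np.round(arm.current_joint_positions(),1))
arm.move_l((*O,.0435),feed=.12);print(F())
arm.grip(.0);print("w",arm.current_width(),F())
N=4
for i in range(1,N+1): arm.move_to((*O,.0435),down(a0+(a1-a0)*i/N));print(F(),arm.current_torque().round(2))
arm.sleep(.2);print(arm.current_tool_rot().round(3).tolist())
arm.grip(.03);print(F());arm.move_l((*O,.12),feed=.2)
arm.move_to((.475,-.11,.20),down(a1));arm.sleep(.2)
c=arm.get_calibration("wrist");im=arm.snapshot("wrist");cv2.imwrite("pics/panel2.png",im[:,:,::-1]);pickle.dump(c,open("panel2.pkl","wb"));print(F())
E
python3 knob.py
```

```text
strip ends [[ 0.00196773 -0.00134244]
 [ 0.02039555 -0.01684934]] -40.080404314492405
[-133.86716 -177.98642]
[-27.   25.1  99.3  -0.   55.6 106.8]
([0.4, -0.2, 0.7], 7.51)
w 0.012371662028643609 ([-6.4, -6.7, 8.0], 7.92)
([-7.1, -7.7, 8.1], 8.23) [-1.31  1.54 -0.01]
([-8.3, -9.0, 8.6], 8.54) [-1.51  1.67 -0.04]
([-9.2, -8.7, 9.1], 8.85) [-1.61  1.92 -0.04]
([-10.1, -9.4, 9.7], 9.16) [-1.71  2.01 -0.07]
[[0.036, -0.999, -0.001], [-0.999, -0.036, -0.001], [0.001, 0.001, -1.0]]
([-0.8, -0.1, 0.6], 9.84)
([-0.2, -0.6, -0.3], 11.12)
```

View pics/panel2.png

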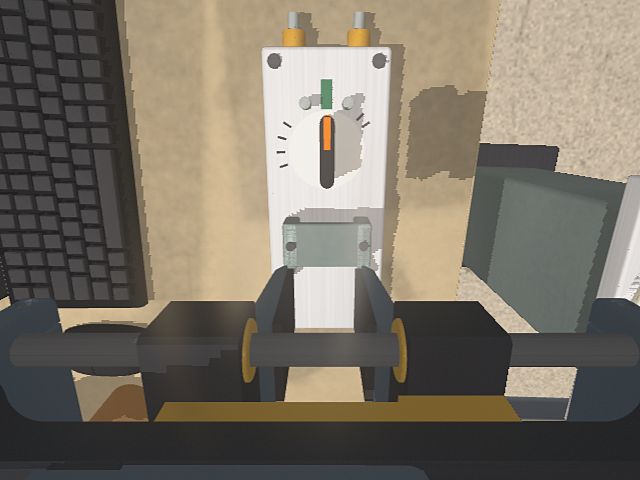

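The knob bar now lies along the panel axis, with the orange end (327,120) pointing at the green mark (327,94). I'll measure from this opposite view to cross-check the panel pose and pointer angle.

Run:
```python
from fit2 import *
im=cv2.imread("pics/panel2.png")[:,:,::-1].copy();c=pickle.load(open("panel2.pkl","rb"));O1,yaw1,_=pickle.load(open("panel.pkl","rb"))
bl,l=blobs(mask(im,"white"),300);print([b[:3] for b in bl[:4]])
w=mask(im,"white")>0;w[:,:255]=0;w[:,400:]=0
def edge(side):
    out=[]
    for v in range(56,200,4):
        u=np.where(w[v])[0]
        out.append((u[0]-.5,v) if side==0 else (u[-1]+.5,v))
    return plane(c,out,.03)[:,:2]
A,B=edge(0),edge(1);res=[]
ex=np.array([np.cos(yaw1),np.sin(yaw1)]);ey=np.array([-ex[1],ex[0]])
for E in(A,B):
    s=E@ey;print((s-O1@ey).round(4).tolist())
    p,d=fit(E[np.abs(s-np.median(s))<.003]);res.append((p,d));print("edge",ang(d),np.median(s)-O1@ey)
T=plane(c,[(u,np.where(w[:,u])[0][0]-.5) for u in range(290,345,4)],.03)[:,:2]
print("far edge x rel O1",np.median(T@ex)-O1@ex,"expect .085")
dp,cp,PP=pointer(c,im,O1);print("pointer",ang(dp),"dir",ang(cp-O1),"x,y of strip",(cp-O1)@ex,(cp-O1)@ey)
h=cv2.cvtColor(im,cv2.COLOR_RGB2HSV);g=(h[...,0]>55)&(h[...,0]<85)&(h[...,1]>60);g[:,:300]=0;g[:,360:]=0;g[:70]=0;g[115:]=0
V,U=np.where(g);G=plane(c,np.c_[U,V],.03)[:,:2]-O1;print("green",len(U),(G@ex).mean(),(G@ey).mean(), "width",np.ptp(G@ey))
# black bar top outline axis at z=.075: rows between 120..180
```

```text
[(17682, [322.3, 131.6], [262, 47, 129, 227]), (3618, [324.3, 297.1], [294, 267, 63, 61]), (1189, [630.0, 265.0], [601, 205, 39, 96])]
[0.0538, 0.054, 0.0541, 0.0534, 0.0536, 0.0537, 0.0539, 0.0541, 0.0542, 0.0544, 0.0537, 0.0538, 0.054, 0.0541, 0.0534, 0.0536, 0.0537, 0.0539, 0.054, 0.0542, 0.0535, 0.0536, 0.0538, 0.0539, 0.0541, 0.0534, 0.0535, 0.0537, 0.0538, 0.054, 0.0542, 0.0534, 0.0536, 0.0537, 0.0539, 0.0541]
edge -87.97111 0.05383962697663619
[-0.0534, -0.0384, -0.0537, -0.0538, -0.054, -0.0541, -0.0534, -0.0536, -0.0537, -0.0539, -0.0541, -0.0542, -0.0535, -0.0537, -0.0538, -0.054, -0.0541, -0.0534, -0.0536, -0.0537, -0.0539, -0.054, -0.0542, -0.0535, -0.0536, -0.0538, -0.054, -0.0541, -0.0534, -0.0535, -0.0537, -0.0539, -0.054, -0.0542, -0.0534, -0.0536]
edge -87.9755 -0.053771496481895886
far edge x rel O1 0.08305836436528416 expect .085
pointer -88.785355 dir -89.15362281396168 x,y of strip 0.013712592685629145 -0.00027938637648449257
green 308 0.04638290407110035 -0.00033810066097941555 width 0.008683220420641421
```

The opposite views agree on the panel centreline to within 0.1 mm and on O once shifted 1 mm in -x. The pointer is within 1° of the green mark. Now the lock: grip, draw out, carry to just before the portal and check with both fixed cameras.

```bash
cat > pick.py <<'E'
from fit2 import *; from rig import arm
O1,yaw,_=pickle.load(open("panel.pkl","rb"));ex=np.array([np.cos(yaw),np.sin(yaw)]);ey=np.array([-ex[1],ex[0]]);O=O1-.001*ex
pickle.dump((O,yaw,ex,ey),open("P.pkl","wb"))
F=lambda:(arm.current_force().round(1).tolist(),round(arm.current_t(),2))
la=np.radians(-93.71);d=np.array([np.cos(la),np.sin(la)]);L=np.array([.4538,.1605])-.09*d
g=L-.010*d;R=down(la+np.pi/2)
arm.move_to((*g,.09),R);arm.grip(.065);print(np.round(arm.current_joint_positions(),1),F())
arm.move_l((*g,.004),feed=.12);print(F())
arm.grip(.02);print("w",arm.current_width(),F())
p=g
for i in range(4):
    p=g+d*.0165*(i+1);arm.move_l((*p,.004),feed=.06);print(F())
    if np.linalg.norm(arm.current_force()[:2])>40: raise SystemExit("stuck")
arm.move_l((*p,.07),feed=.12);print("lifted",F(),arm.current_width())
q=O-.238*ex;Rp=down(yaw+np.pi/2)
arm.move_to((*q,.07),Rp);arm.move_l((*q,.0365),feed=.12);arm.sleep(.2);print(F(),q)
for n in("scene","side","wrist"): cv2.imwrite(f"pics/pre_{n}.png",arm.snapshot(n)[:,:,::-1])
E
python3 pick.py
cat > tines.py <<'E'
from fit2 import *; from rig import arm
import sys
O,yaw,ex,ey=pickle.load(open("P.pkl","rb"));pre=sys.argv[1];z=float(sys.argv[2])
for n in("scene","side"):
    im=cv2.imread(f"pics/{pre}_{n}.png")[:,:,::-1].copy();c=arm.get_calibration(n)
    h=cv2.cvtColor(im,cv2.COLOR_RGB2HSV);m=(((h[...,0]<6)|(h[...,0]>174))&(h[...,1]>150)&(h[...,2]>90)).astype(np.uint8)*255
    V,U=np.where(m);P=plane(c,np.c_[U,V],z)[:,:2]-O;x,y=P@ex,P@ey;k=(np.abs(y)<.06)&(x>-.35)&(x<.1);x,y=x[k],y[k]
    print(n,k.sum(),"x",x.min().round(4),x.max().round(4))
    for a in np.arange(-.35,.06,.02):
        s=(x>=a)&(x<a+.02)
        if s.sum()>8:print(round(a,2),s.sum(),y[s].min().round(4),y[s].max().round(4))
E
python3 tines.py pre .0505
```

```text
[23.  29.9 98.5  0.  51.6 26.7] ([-0.2, 0.6, -0.0], 13.87)
([-0.4, 0.1, -0.4], 14.73)
w 0.045606222018087214 ([-0.6, -0.8, 7.5], 15.17)
([1.3, -6.4, 7.6], 15.59)
([1.9, -6.6, 8.6], 16.02)
([1.6, -7.1, 9.1], 16.44)
([1.9, -6.0, 10.0], 16.87)
lifted ([1.0, -0.5, -1.4], 17.57) 0.04578712707230372
([0.2, 1.1, -1.5], 18.78) [0.46703498 0.06201623]
scene 463 x -0.2773 -0.1393
-0.29 21 0.0036 0.0189
-0.27 24 0.0017 0.0205
-0.25 111 -0.0149 0.0197
-0.23 143 -0.0219 0.0189
-0.21 53 -0.0215 0.0168
-0.19 33 -0.0232 0.0202
-0.17 54 -0.023 0.019
-0.15 24 -0.0226 0.0187
side 646 x -0.2538 -0.1327
-0.25 20 0.0094 0.0225
-0.23 160 -0.0292 0.0228
-0.21 146 -0.0293 0.0221
-0.19 119 -0.0299 0.0217
-0.17 113 -0.0291 0.0214
-0.15 82 -0.0289 0.0211
```

Grip width is 45.6 mm, which fits the lock. The tips measure about x = -0.135 in the panel frame against -0.138 expected, and the lock is laterally centred. I'll insert in steps with force checks.

```bash
cat > ins.py <<'E'
from fit2 import *; from rig import arm
O,yaw,ex,ey=pickle.load(open("P.pkl","rb"))
F=lambda:(np.array([arm.current_force()[:2]@ex,arm.current_force()[:2]@ey,arm.current_force()[2]]).round(1).tolist(),arm.current_torque().round(2).tolist(),round(arm.current_t(),2))
for x in(-.215,-.20,-.185,-.17,-.155,-.14):
    p=O+x*ex;arm.move_l((*p,.0365),feed=.07);f=F();print(x,f)
    if np.hypot(*f[0][:2])>15: print("STOP");break
else:
    arm.move_l((*p,.0345),feed=.05);print(F())
for n in("scene","side"): cv2.imwrite(f"pics/ins_{n}.png",arm.snapshot(n)[:,:,::-1])
a,b=[cv2.imread(f"pics/ins_{n}.png") for n in("scene","side")]
cv2.imwrite("pics/ins.png",np.hstack([cv2.resize(a[240:430,230:430],(400,380)),cv2.resize(b[240:430,260:460],(400,380))]))
E
python3 ins.py
```

```text
-0.215 ([0.4, -0.5, -1.6], [-0.09, 0.05, 0.0], 19.41)
-0.2 ([0.2, -0.1, -2.0], [-0.12, 0.05, 0.03], 19.77)
-0.185 ([0.7, 0.4, -1.5], [-0.09, 0.04, 0.02], 20.14)
-0.17 ([0.2, -0.0, -1.3], [-0.13, 0.04, 0.02], 20.51)
-0.155 ([0.2, 0.4, -1.5], [-0.07, 0.04, 0.0], 20.88)
-0.14 ([0.5, -0.5, -2.0], [-0.12, 0.07, -0.0], 21.24)
([2.5, -0.5, 3.1], [-0.43, 0.15, 0.07], 21.49)
```

View pics/ins.png

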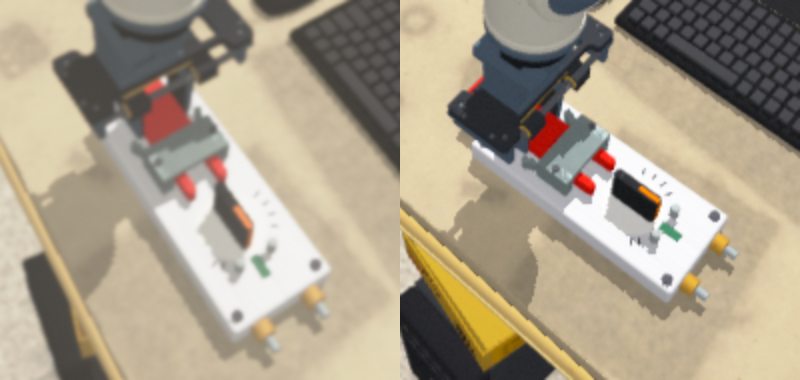

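Both tines are through the portal (scene view near (315,335), side view near (352,330)), straddling the line of the knob, and contact was negligible. Next I release, slide the open fingers back to the tail, regrip and push home with force monitoring.

```bash
cat > home.py <<'E'
from fit2 import *; from rig import arm
O,yaw,ex,ey=pickle.load(open("P.pkl","rb"))
def F():
    f=arm.current_force();return [round(float(v),1) for v in(f[:2]@ex,f[:2]@ey,f[2])],round(arm.current_t(),2)
to=lambda x,v=.07:arm.move_l((*(O+x*ex),.0345),feed=v)
arm.grip(.062);print(F());to(-.215,.12);print(F());arm.grip(.02);print("w",arm.current_width(),F())
for x in(-.20,-.185,-.17,-.155,-.148,-.145,-.143,-.142,-.141,-.140,-.139,-.138):
    to(x,.05);f=F();print(x,f)
    if f[0][0]<-14 or abs(f[0][1])>15: print("contact",x);break
arm.sleep(.2);print(F(),arm.current_width())
for n in("scene","side"): cv2.imwrite(f"pics/home_{n}.png",arm.snapshot(n)[:,:,::-1])
E
python3 home.py
```

```text
([-0.3, 0.3, -0.4], 22.05)
([-0.4, -0.2, 0.4], 22.82)
w 0.045482370849920586 ([0.0, 0.5, 1.2], 23.22)
-0.2 ([1.5, -0.6, 0.1], 23.67)
-0.185 ([1.1, -0.1, 0.0], 24.12)
-0.17 ([1.2, -0.1, -0.3], 24.57)
-0.155 ([0.4, -0.3, -0.2], 25.02)
-0.148 ([0.7, 0.4, -0.2], 25.31)
-0.145 ([0.0, 0.4, -0.6], 25.56)
-0.143 ([0.2, -0.7, -0.6], 25.81)
-0.142 ([0.4, 0.3, 1.0], 26.06)
-0.141 ([-2.7, -0.2, 0.2], 26.31)
-0.14 ([-12.9, 1.3, 3.2], 26.56)
-0.139 ([-25.8, 4.1, 2.9], 26.81)
contact -0.139
([-25.0, 2.9, 3.6], 27.01) 0.04567239840491928
```

Contact came at x = -0.141, exactly the predicted home, and rose to 25 N against both pins. I'll release, retreat and inspect the pins.

```bash
cat > look.py <<'E'
from fit2 import *; from rig import arm
O,yaw,ex,ey=pickle.load(open("P.pkl","rb"))
arm.grip(.062);p=O-.139*ex
arm.move_l((*p,.13),feed=.2);print(arm.current_force().round(1),arm.current_t())
arm.move_to((.475,-.19,.17),down(yaw+np.pi/2));arm.sleep(.2)
c=arm.get_calibration("wrist");im=arm.snapshot("wrist");cv2.imwrite("pics/fin.png",im[:,:,::-1]);pickle.dump(c,open("fin.pkl","wb"))
z=im[60:320,220:440,::-1];cv2.imwrite("pics/finz.png",cv2.resize(z,None,fx=2.3,fy=2.3,interpolation=cv2.INTER_CUBIC));print(arm.current_t())
dp,cp,_=pointer(c,im,O);print("pointer",ang(dp),"mean",(cp-O)@ex,(cp-O)@ey)
m=mask(im,"red");V,U=np.where(m);P=plane(c,np.c_[U,V],.048)[:,:2]-O;x,y=P@ex,P@ey
for s in(1,-1):
    k=(y*s>.005)&(x>-.05);print("tine",s,"tip x",x[k].max().round(4),"y",y[k].min().round(4),y[k].max().round(4))
print("tail x",x.min().round(4))
E
python3 look.py
```

```text
[ 0.1 -0.3  0.1] 28.1917
29.1167
pointer -87.82296 mean 0.01469803231097777 -0.000523336280846004
tine 1 tip x 0.016 y 0.0056 0.0229
tine -1 tip x 0.0335 y -0.0217 -0.0053
tail x -0.1446
```

View pics/finz.png

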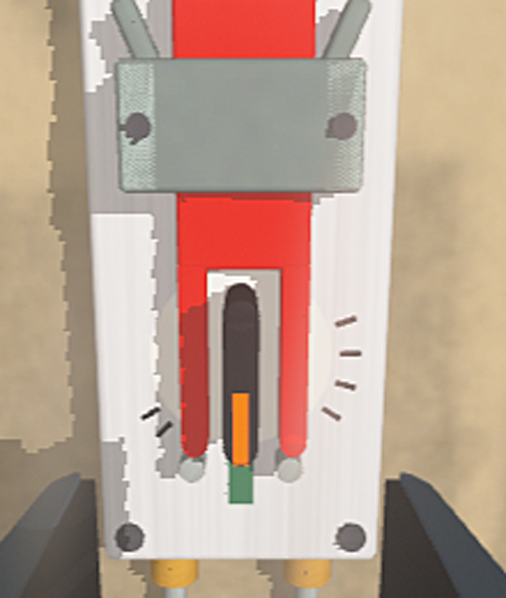

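The picture shows both tine ends (195,455) and (292,455) equally up against their pins (192,469) and (289,469), with the bar between the tines and the pointer on green. One last numeric check of the shadowed tine, whose mask was cut off by brightness, then I hand in.

Run:
```python
from fit2 import *; from rig import arm
O,yaw,ex,ey=pickle.load(open("P.pkl","rb"));c=pickle.load(open("fin.pkl","rb"));im=cv2.imread("pics/fin.png")[:,:,::-1].copy()
h=cv2.cvtColor(im,cv2.COLOR_RGB2HSV);m=((h[...,0]<6)|(h[...,0]>174))&(h[...,1]>150)&(h[...,2]>60)
V,U=np.where(m);P=plane(c,np.c_[U,V],.048)[:,:2]-O;x,y=P@ex,P@ey;t=[]
for s in(1,-1):
    k=(y*s>.01)&(np.abs(y)<.026)&(x>-.05)&(x<.06);t.append(x[k].max());print(s,x[k].max(),y[k].min(),y[k].max())
S,D=arm.get_calibration("scene"),arm.get_calibration("side")
for n in("scene","side"):
    i0=cv2.imread(f"pics/{n}0.png").astype(int);i1=arm.snapshot(n)[:,:,::-1].astype(int)
    r=(slice(175,225),slice(312,372)) if n=="scene" else (slice(180,225),slice(290,350))
    print(n,"bystander diff",np.abs(i0-i1)[r].mean().round(2))
ok=all(.032<v<.0365 for v in t);print(ok,arm.current_force().round(1),arm.current_t())
if ok: arm.sign_off();print("signed off")
```

```text
1 0.03344763617641478 0.010249046539830149 0.023107383980796613
-1 0.033486974420457914 -0.02192095544145121 -0.01000173517755329
scene bystander diff 36.73
side bystander diff 43.69
True [-0.3  0.   0.1] 29.2167
the job is handed in; nothing more can be done
signed off
```

The bystander difference is large, probably because the arm stands in front of that area. I'll check that against the saved pictures.

```bash
python3 - <<'E'
from h import *
for n,r in(("scene",(slice(175,225),slice(312,372))),("side",(slice(180,225),slice(290,350)))):
    i0=cv2.imread(f"pics/{n}0.png").astype(int)
    for k in("pre","ins","home"):
        print(n,k,np.abs(i0-cv2.imread(f"pics/{k}_{n}.png").astype(int))[r].mean().round(2))
E
python3 - <<'E'
import cv2,numpy as np
a=cv2.imread("pics/home_scene.png");b=cv2.imread("pics/home_side.png")
cv2.imwrite("pics/hs.png",np.hstack([a[120:400,180:580],b[120:400,180:580]]))
E
```

```text
scene pre 11.52
scene ins 54.9
scene home 54.57
side pre 51.5
side ins 60.36
side home 60.48
```

View pics/hs.png

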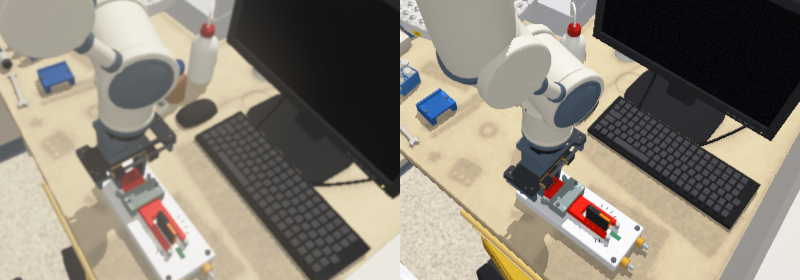

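The job is done and handed in at about 29 s of the 64 s allowed. I turned the knob clockwise to the green mark and drew the lock from its dock. I slid it through the portal, regripped it at the tail, pushed it home against the pins and left it lying there.

**Last checks**
- **Knob:** the pointer was at -87.8° against the panel axis at -88.0°, measured with the lock in place. Right after the turn it read -88.8°.
- **Lock:** contact came exactly at the predicted home position. I pushed on to about 25 N and then released. Both tine tips measure x = +33.4 and +33.5 mm, level with each other and right at the pin faces (+34 mm). The tail measures -144.6 mm against -146 mm expected, within the error of the colour mask.
- **Robot:** clear of everything at hand-in, with force readings at zero.

**Checks that failed or disagreed**
- **Bottle and beaker:** I could not confirm them at the end. The before/after image comparison gave large differences, and the last fixed-camera picture shows the arm in front of them, with only part of the bottle visible behind it. The gripper's planned path stayed about 10 cm or more away from them, and I saw no unexpected forces.
- **Knob grip:** holding the knob gave about 10 N of sideways force, probably from being slightly off-centre. It vanished on release and did no harm.

I viewed 8 pictures, the last of them after hand-in.

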